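Empty the flask-weight bar

TASK

Clear the storage bar. First slide the stop collar off the bar's free end and lay it in the round white dish, leaving the three ring weights on the bar; then slide all three weights off the same end so that they come to rest in the steel tray beneath. Leave the two bottles, the jar and the beaker standing where they are.

Things in the scene. Friction and masses are not known exactly. Their poses are not given: they have to be found in the camera images.
- bar_end (a point): centre of the free end face of the storage bar, a plain fixed steel bar 16 mm in diameter, level, 100 mm above the bench. y points from this end back along the bar to its post, x is level across the bar, z up. In order from this end the bar carries the collar, the front ring, the middle ring and the rear ring.
- bar_root (a point): point on the bar's axis where it enters its post, 210 mm from the free end. The post is fixed, 30 mm square, its top 22 mm above the bar's axis, on a foot 120 mm (across the bar) by 100 mm. At least 40 mm of bare bar lies between the rear ring and this point.
- collar_c (a point): centre of the stop collar: a bare steel ring 44 mm across and 26 mm long, bore 22 mm, about 0.22 kg, loose on the bar nearest its free end, hanging with its centre 3 mm below the bar's axis. Its own y axis is its axis, along the bar at the start. It slides by hand, with no screw to undo.
- ring_front_c (a point): centre of the front ring weight on the bar: a grey vinyl-covered steel ring, 72 mm across, 22 mm thick, bore 34 mm, 0.32 kg or up to 30 % off that. Its own y axis is the ring's axis, along the bar at the start. It hangs loosely on the bar, so its centre lies 9 mm below the bar's axis, and slides along it.
- ring_middle_c (a point): centre of the middle ring weight on the bar: a grey vinyl-covered steel ring, 84 mm across, 22 mm thick, bore 34 mm, 0.42 kg or up to 30 % off that. Its own y axis is the ring's axis, along the bar at the start. It hangs loosely on the bar, so its centre lies 9 mm below the bar's axis, and slides along it.
- ring_rear_c (a point): centre of the rear ring weight on the bar: a grey vinyl-covered steel ring, 64 mm across, 22 mm thick, bore 34 mm, 0.25 kg or up to 30 % off that. Its own y axis is the ring's axis, along the bar at the start. It hangs loosely on the bar, so its centre lies 9 mm below the bar's axis, and slides along it.
- tray_in (a point): centre of the inner floor, 5 mm above the bench, of the open steel tray that stands beneath the bar's free end: 190 mm (its x) by 220 mm (its y) outside, walls 5 mm thick, rim 30 mm above the bench. It does not move.
- dish_in (a point): centre of the inner floor, 5 mm above the bench, of the round white porcelain dish: 120 mm across, wall 4 mm, rim 20 mm above the bench, loose on the bench, 0.3 kg.
- wash_bottle: bystander, loose: white plastic bottle, 66 mm across, 148 mm tall; origin under its centre.
- reagent: bystander, loose: amber glass bottle with a blue cap, 66 mm across, 138 mm tall; origin under its centre.
- jar: bystander, loose: low amber jar, 64 mm across, 85 mm tall, beside the bar; origin under its centre.
- beaker: bystander, loose: empty glass beaker, 68 mm across, 90 mm tall, on the other side of the bar; origin under its centre.

How it is judged:
On the way:
1. the collar lies in the dish while all three ring weights are still on the bar (horizontal distance between collar_c and dish_in below 0.05 m and z of collar_c in the frame of dish_in below 0.035 m and y of each of ring_front_c, ring_middle_c, ring_rear_c in the frame of bar_end above 0 m and z of each of ring_front_c, ring_middle_c, ring_rear_c in the frame of bar_end above -0.03 m), for 0.2 s.
At the end, for the whole second after the job is handed in: The collar's centre is within 50 mm of the dish's centre and under 35 mm above its floor; all three ring weights' centres lie within the tray's walls and under 72 mm above its floor, off the bar; all at rest (horizontal distance between collar_c and dish_in below 0.05 m and z of collar_c in the frame of dish_in below 0.035 m and x of ring_front_c in the frame of tray_in between -0.09 and 0.09 m and y of ring_front_c in the frame of tray_in between -0.105 and 0.105 m and z of each of ring_front_c, ring_middle_c, ring_rear_c in the frame of tray_in below 0.072 m and x of ring_middle_c in the frame of tray_in between -0.09 and 0.09 m and y of ring_middle_c in the frame of tray_in between -0.105 and 0.105 m and x of ring_rear_c in the frame of tray_in between -0.09 and 0.09 m and y of ring_rear_c in the frame of tray_in between -0.105 and 0.105 m and linear speed of each of ring_front, ring_middle, ring_rear, collar below 0.02 m/s); the robot touches nothing.
It fails at once if the white plastic bottle is pushed more than 30 mm or tipped (distance of wash_bottle from where it was at the start of the episode above 0.03 m or angle between wash_bottle's own z axis and vertical above 0.35 rad).
It fails at once if the amber reagent bottle is pushed more than 30 mm or tipped (distance of reagent from where it was at the start of the episode above 0.03 m or angle between reagent's own z axis and vertical above 0.35 rad).
It fails at once if the amber jar is pushed more than 30 mm or tipped (distance of jar from where it was at the start of the episode above 0.03 m or angle between jar's own z axis and vertical above 0.35 rad).
It fails at once if the beaker is pushed more than 30 mm or tipped (distance of beaker from where it was at the start of the episode above 0.03 m or angle between beaker's own z axis and vertical above 0.35 rad).
It also fails if it takes over 62 s, if anything falls off the work surface, if the arm or the gripper's body presses on something with over 40 N, if the wrist force passes 120 N, or if a joint passes its speed limit or range.

ROBOT

A 7-joint arm with a two-finger parallel gripper is mounted at the origin on the work surface. World frame = base frame: x ahead of the robot, y to its left, z up, the work surface at z = 0. Lengths are in m, angles in rad, forces in N, time in s.
With the tool pointing down it reaches from about 0.4 to 0.85 m from the base axis. Payload 4.5 kg.
Tool frame: the origin (TCP) lies on the centre line of the jaws, within the pads' length; the fingertips stand 14 mm ahead of it and the grasp point (between the pads) lies 5 mm behind it; y points along the fingers, z is the direction in which the jaws open and shut, and the axes are right-handed (so a half turn about y gives the same grasp; the last joint's range is limited). The gripper opens to 88 mm and grips with 3 to 60 N. Pads are 18 mm wide; open, the fingers measure 123 mm over their backs; the gripper's body (75 mm by 187 mm) begins 45 mm behind the grasp point.
Start: joints at [-1.09, 0.689, -0.195, 1.565, 0.157, 0.902, -0.215], TCP at [0.27, 0.564, 0.253] pointing down, gripper open.
Joint ranges: [-3.01, 3.01], [-0.46, 2.08], [-1.47, 1.51], [0.13, 2.56], [-1, 4.14], [0.04, 2.09], [-2.66, 2.66]. Speed limits (rad/s): [2.57, 2.57, 3.14, 3.14, 3.14, 3.14, 3.14].

INTERFACE

Orientations are given as a unit quaternion [x, y, z, w].
In Python, from plant import get_state, imaging, job gives the robot as it stands.
- The arm moves only by the tool send_rows, never from a script. Its argument "motion" is a list that holds one entry, the list of rows, each a list of 7 numbers: the turn, a rotation vector about the tool's x, y, z scaled (see below), then the shift along the tool's x, y, z scaled (see below), then the gripper's target within -1 to 1 (shut at 1, half-way at 0, fully open at -1). In form: [[[rx, ry, rz, tx, ty, tz, gripper], ...]]. A call has exactly 5 rows; each row shifts and turns the commanded pose from where the row before left it, along the tool's axes as they then stand; what a row does not reach is not made up. The controller multiplies each number of a shift by 0.02 m and each number of a turn by 0.08 rad. A row lasts 1/12 s, in which the tool goes at most 41.7 mm and 7.16 degrees, less where a joint would pass 70% of its speed; a pose out of reach is approached as far as the arm can. A call with a number of a shift or a turn outside -1 to 1 is refused whole. A call with a gripper value outside its range is refused whole. The fingers move at their own pace and stop on an object; "force" is the grip in N (left out, the last holds). Time passes only in rows, so rows that do not move let the fingers close, or fill a call up. It gives the time, the measured TCP pose, the force and the opening at its end, in the units of the state.
- get_state(): the state, without advancing time (a new reading comes with each control period).
- imaging.snapshot(name): name is "scene" or "top"; returns a dict with "img" (400x640x3 uint8, red, green, blue), "camera_matrix" (3x3 intrinsics, pixels), "R" (3x3) and "t" (3): a world point X has camera coordinates R X + t. Camera axes: x right, y down, z forward; pixel columns grow to the right and rows downward; lengths in m; the calibration is good to about 2 mm. A picture is of the moment at which its call begins. There is no depth.
- job.finish_job(): hands the job in, once; it reports no verdict.
The state is a dict: "clock": time; "q": joint angles; "qd": joint speeds; "joint_torque": joint torques, N m; "tool_pos": TCP position; "eef_rot": TCP orientation; "contact_force": force on the tool from outside, world axes, zero at the start; "moment": the same for the moment, N m; "opening": opening from 0.0 (shut) to 1.0 (fully open).
Only numpy, scipy, OpenCV 4.12 (cv2) and the standard library are available. Lean on these libraries where they do the work, as an engineer would, in place of code of your own. Each camera call takes 0.05 s, during which the arm holds its last target.

## Working session

There is one attempt and no reset: what is moved stays moved. The work goes in short steps, Python scripts to look and compute and a tool call to move; the robot and the scene stay as the last step left them, time stands still between calls to the robot, and variables do not carry over. Pictures are saved under pics/ and viewed, and the job is handed in when it is done.

Besides the shell and the picture viewer there is one more tool, called by a JSON object that holds its "name" and its "arguments". send_rows: Moves the arm, as the interface text tells. Its arguments: {"type":"object","properties":{"motion":{"type":"array"},"force":{"type":"number"}},"required":["motion"]}

```bash
ls; mkdir -p pics
python3 - <<'E'
from plant import get_state, imaging, job
import cv2,pickle
s=get_state();print(s)
for n in("scene","top"):
    d=imaging.snapshot(n);cv2.imwrite(f"pics/{n}0.png",d["img"][:,:,::-1]);pickle.dump(d,open(f"{n}0.pkl","wb"))
    print(n,d["camera_matrix"],d["R"],d["t"])
E
```

```text
pics
{'clock': 0.0, 'q': array([-1.09021619,  0.69001941, -0.19451282,  1.56634298,  0.15729396,
        0.9024593 , -0.21511978]), 'qd': array([-0.00053792, -0.00118848, -0.00070681,  0.00164357, -0.00017212,
        0.00024858, -0.00112216]), 'joint_torque': array([ 4.33505265e-04, -5.27568233e+01, -1.26675993e+00, -1.53422105e+01,
       -5.26645279e-02,  6.65385291e-03,  1.76286744e-04]), 'tool_pos': array([0.2698209 , 0.56309146, 0.25188813]), 'eef_rot': array([ 0.69018286, -0.1567316 ,  0.15652723, -0.68889916]), 'contact_force': array([ 0.26419674, -0.17910696,  0.54180777]), 'moment': array([ 0.0247722 ,  0.05058312, -0.03112289]), 'opening': 1.0013232262341545}
scene [[440.09060543   0.         313.32316185]
 [  0.         440.09060543 199.73064875]
 [  0.           0.           1.        ]] [[ 0.85220968  0.52312068 -0.00913315]
 [ 0.40561183 -0.67160239 -0.62002361]
 [-0.33048102  0.52468561 -0.78452999]] [-0.45615268 -0.17882156  1.21636695]
top [[487.81844596   0.         321.11136738]
 [  0.         487.81844596 197.02186974]
 [  0.           0.           1.        ]] [[ 0.02648677 -0.99964207  0.00376677]
 [-0.99608128 -0.02671013 -0.08431288]
 [ 0.08438331 -0.00151883 -0.99643221]] [-0.0442286   0.54385025  1.13070054]
```

View pics/scene0.png

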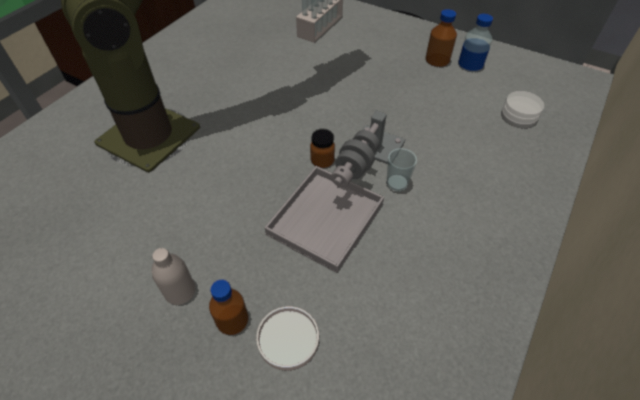

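View pics/top0.png

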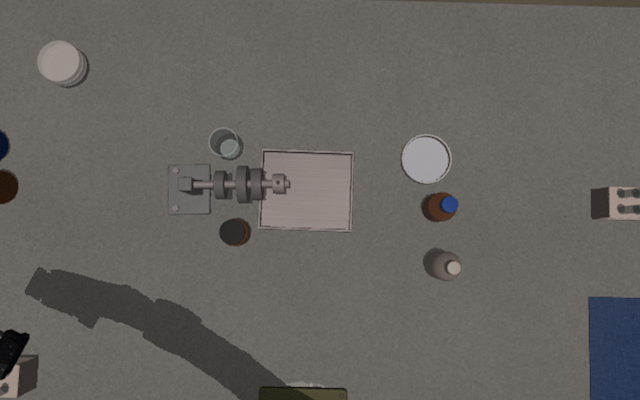

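The scene view shows the dish at (288,337), the tray at (325,215) and the bar with its rings around (358,155). The jar is at (322,148) and the beaker at (400,170). In the top view the bar runs from (185,184) to its free end at about (289,183), the collar is at (279,183), and the dish is at (426,158). Next I'll measure the positions.

```bash
cat > h.py <<'E'
import numpy as np,cv2,pickle
def ray(d,px,z):
    K,R,t=d["camera_matrix"],d["R"],d["t"]
    v=R.T@np.linalg.solve(K,np.array([px[0],px[1],1.])); c=-R.T@t
    return c+v*(z-c[2])/v[2]
def proj(d,X):
    p=d["camera_matrix"]@(d["R"]@np.array(X)+d["t"]);return p[:2]/p[2]
E
python3 - <<'E'
from h import *
for n,b in(("top",(150,110,365,250)),("scene",(260,100,430,270))):
    d=pickle.load(open(f"{n}0.pkl","rb"));x0,y0,x1,y1=b
    k=min(780/(x1-x0),590/(y1-y0));c=cv2.resize(d["img"][y0:y1,x0:x1,::-1],None,fx=k,fy=k,interpolation=cv2.INTER_CUBIC)
    c=np.clip(c.astype(float)*1.5,0,255).astype(np.uint8)
    cv2.imwrite(f"pics/{n}0c.png",c);print(n,k,c.shape)
d=pickle.load(open("top0.pkl","rb"))
print("cam",-d["R"].T@d["t"])
hsv=cv2.cvtColor(d["img"],cv2.COLOR_RGB2HSV)
m=((d["img"].min(2)>140)).astype(np.uint8)
for c in cv2.findContours(m,0,2)[0]:
    if cv2.contourArea(c)>50: print(cv2.contourArea(c),cv2.minEnclosingCircle(c),cv2.boundingRect(c))
E
```

```text
top 3.627906976744186 (508, 780, 3)
scene 3.4705882352941178 (590, 590, 3)
cam [ 0.44747827 -0.02796911  1.17268662]
1549.5 ((424.06488037109375, 159.5763397216797), 23.212379455566406) (402, 137, 46, 46)
831.5 ((60.0, 62.0), 19.416587829589844) (43, 44, 35, 37)
```

View pics/top0c.png

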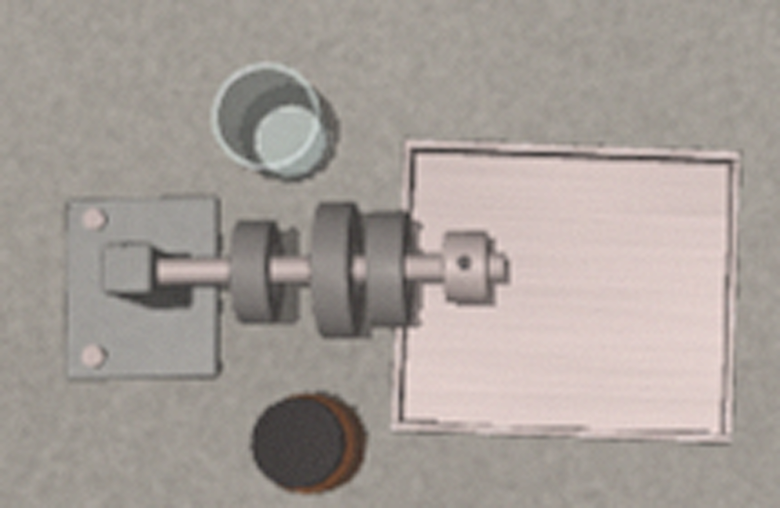

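View pics/scene0c.png

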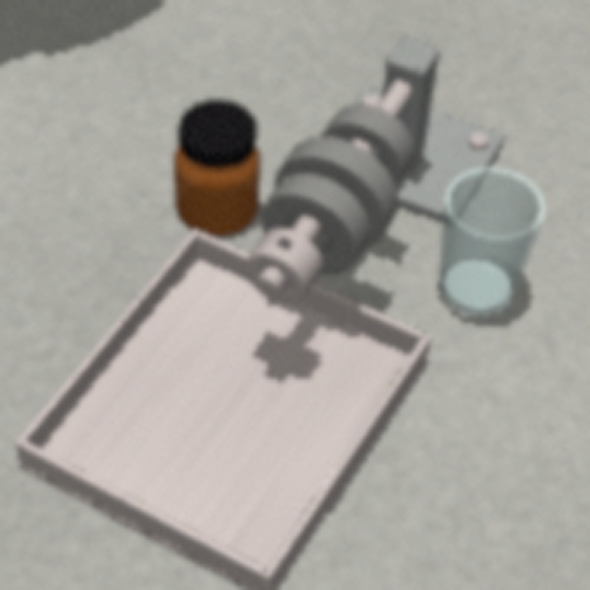

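```bash
python3 - <<'E'
from h import *
d=pickle.load(open("top0.pkl","rb"));k=3.6279
P=lambda u,v,z:np.round(ray(d,(u/k+150-.36,v/k+110-.36),z),4)
print("end",P(508,268,.1),P(157,269,.1))
for n,u0,u1,v0,v1,r,dz in(("collar",443,490,231,303,.022,.003),("front",366,412,211,328,.036,.009),("mid",311,358,202,339,.042,.009),("rear",230,274,219,324,.032,.009)):
    print(n,"top y",P(u0,268,.1-dz+r),P(u1,268,.1-dz+r),"axis x",P(u0,v0,.1-dz),P(u0,v1,.1-dz))
for u,v in((408,142),(740,153),(393,432),(730,441)): print("tray",P(u,v,.03))
print("beaker rim",P(268,117,.09),"base",P(290,142,0),"jar top",P(299,443,.085))
print("post top",P(104,243,.122),P(154,293,.122))
img=d["img"].astype(int)
def comp(m,lo):
    for c in cv2.findContours(m.astype(np.uint8),0,2)[0]:
        if cv2.contourArea(c)>lo: yield c
E
python3 - <<'E'
from h import *
for n in("top","scene"):
    d=pickle.load(open(f"{n}0.pkl","rb"));b=(390,120,480,290) if n=="top" else (140,235,330,375);x0,y0,x1,y1=b
    k=4 if n=="scene" else 3.5
    c=cv2.resize(d["img"][y0:y1,x0:x1,::-1],None,fx=k,fy=k,interpolation=cv2.INTER_CUBIC);cv2.imwrite(f"pics/{n}0d.png",c)
E
```

```text
end [0.5664 0.0407 0.1   ] [0.5601 0.2543 0.1   ]
collar top y [0.5633 0.0784 0.119 ] [0.564  0.0503 0.119 ] axis x [0.5885 0.0814 0.097 ] [0.5442 0.0798 0.097 ]
front top y [0.5612 0.1233 0.127 ] [0.5619 0.096  0.127 ] axis x [0.6004 0.1299 0.091 ] [0.5281 0.1271 0.091 ]
mid top y [0.5596 0.1549 0.133 ] [0.5604 0.1271 0.133 ] axis x [0.6051 0.1639 0.091 ] [0.5205 0.1604 0.091 ]
rear top y [0.5594 0.2049 0.123 ] [0.5601 0.1787 0.123 ] axis x [0.5932 0.2133 0.091 ] [0.5283 0.2104 0.091 ]
tray [0.6552 0.1131 0.03  ]
tray [ 0.6538 -0.1039  0.03  ]
tray [0.466  0.1158 0.03  ]
tray [ 0.466  -0.1013  0.03  ]
beaker rim [0.6576 0.1929 0.09  ] base [0.6585 0.1958 0.    ] jar top [0.4568 0.1662 0.085 ]
post top [0.5725 0.2809 0.122 ] [0.5433 0.2496 0.122 ]
```

View pics/top0d.png

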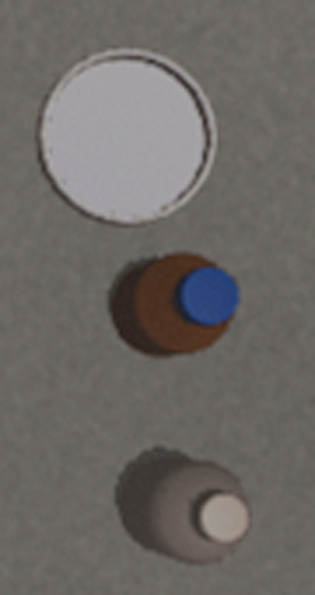

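The bar end is at about (0.566, 0.041) and the collar at about (0.566, 0.064). The rings are at y of about 0.108, 0.141 and 0.192. The sizes and heights match the given values. Next come the dish and bottles, and a motion helper.

```bash
cat >> h.py <<'E'
from scipy.spatial.transform import Rotation as Ro
def axes(s): return Ro.from_quat(s["eef_rot"]).as_matrix()
def plan(s,target,zdir):
    """turn about tool y (units) then shift (units) along tool axes after the turn"""
    M=axes(s); z=np.array([*zdir,0.]);z/=np.linalg.norm(z)
    y=np.array([0,0,-1.]); 
    T=np.stack([np.cross(y,z),y,z],1)
    rv=Ro.from_matrix(M.T@T).as_rotvec()
    print("turn units",np.round(rv/.08,2),"shift units",np.round(T.T@(np.array(target)-s["tool_pos"])/.02,2),"toolx",T[:,0].round(3),"toolz",z.round(3))
E
python3 - <<'E'
from h import *
from plant import get_state
d=pickle.load(open("top0.pkl","rb"));e=pickle.load(open("scene0.pkl","rb"))
P=lambda u,v,z:np.round(ray(d,(u/3.5+390-.36,v/3.5+120-.36),z),4)
print("dish",P(128,136,.02),P(41,136,.02),P(216,136,.02),P(128,48,.02),P(128,224,.02))
print("dish in scene",ray(e,(288,337),.01))
print("reagent",P(209,296,.138),"wash",P(223,518,.148))
s=get_state();print(axes(s).round(3))
for zd in((1,.035),(-1,-.035)): plan(s,(.5655,.064,.17),zd)
# cross-check collar projection in scene
for y in(.064,.108,.141,.192,.041):print(y,((proj(e,(.5664-.035*(y-.06),y,.1))-(260,100))*3.47).round())
E
```

```text
dish [ 0.6442 -0.2783  0.02  ] [ 0.6426 -0.2189  0.02  ] [ 0.6458 -0.3384  0.02  ] [ 0.7051 -0.2778  0.02  ] [ 0.5837 -0.2788  0.02  ]
dish in scene [ 0.64860509 -0.27779805  0.01      ]
reagent [ 0.5271 -0.3028  0.138 ] wash [ 0.394 -0.309  0.148]
[[ 0.902 -0.001  0.432]
 [-0.432 -0.002  0.902]
 [ 0.    -1.    -0.002]]
turn units [2.000e-02 1.361e+01 1.000e-02] shift units [25.46  4.1  13.9 ] toolx [ 0.035 -0.999  0.   ] toolz [0.999 0.035 0.   ]
turn units [ 1.000e-02 -2.566e+01 -2.000e-02] shift units [-25.46   4.1  -13.9 ] toolx [-0.035  0.999  0.   ] toolz [-0.999 -0.035  0.   ]
0.064 [277. 262.]
0.108 [307. 218.]
0.141 [329. 187.]
0.192 [362. 140.]
0.041 [260. 286.]
```

Run:
```python
from h import *
out=[]
for n,b in(("scene",(320,140,380,200)),("top",(240,155,300,215))):
    d=pickle.load(open(f"{n}0.pkl","rb"));x0,y0,x1,y1=b
    c=cv2.resize(d["img"][y0:y1,x0:x1,::-1],None,fx=6.5,fy=6.5,interpolation=cv2.INTER_NEAREST)
    c=np.clip(c*1.5,0,255).astype(np.uint8)
    for y in(.041,.05,.064,.077,.108):
        p=proj(d,(.5664-.035*(y-.06),y,.1));q=((p+.5-(x0,y0))*6.5).astype(int);cv2.circle(c,tuple(map(int,q)),3,(0,0,255),-1)
    out.append(c)
cv2.imwrite("pics/cmp0.png",np.hstack(out))
```

```text
(no output)
```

View pics/cmp0.png

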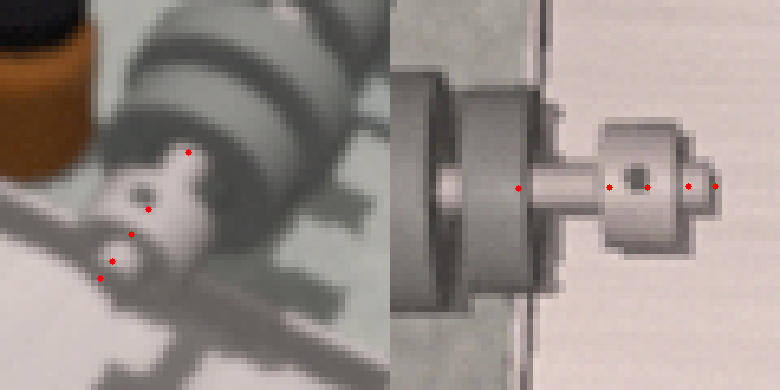

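The bar end face refines to y≈0.047, because the earlier edge was its shadow. That puts the collar centre at y≈0.0655 and the front ring at y≈0.110. I'll turn while approaching.

{"name": "send_rows", "arguments": {"motion": [[[0,0.97,0,1,0,0,-1],[0,0.97,0,1,0,0,-1],[0,0.97,0,1,0,0,-1],[0,0.97,0,1,0,0,-1],[0,0.97,0,1,0,0,-1]]], "force": 25}}

```text
clock: 0.52
tool_pos: [0.3527, 0.5067, 0.2522]
eef_rot: [0.646, -0.288, 0.288, -0.646]
contact_force: [1.0, 0.2, -1.1]
opening: 1.0
```

{"name": "send_rows", "arguments": {"motion": [[[0,0.97,0,1,0,0,-1],[0,0.97,0,1,0,0,-1],[0,0.97,0,1,0,0,-1],[0,0.97,0,1,0,0,-1],[0,0.97,0,1,0,0,-1]]]}}

```text
clock: 0.93
tool_pos: [0.407, 0.4232, 0.2523]
eef_rot: [0.578, -0.407, 0.407, -0.578]
contact_force: [0.0, -0.7, 0.1]
opening: 1.002
```

{"name": "send_rows", "arguments": {"motion": [[[0,0.97,0,1,0,0,-1],[0,0.97,0,1,0,0,-1],[0,0.97,0,1,0,0,-1],[0,0.97,0,1,0,0,-1],[0,0,0,1,0,0,-1]]]}}

```text
clock: 1.35
tool_pos: [0.4257, 0.3256, 0.2524]
eef_rot: [0.509, -0.491, 0.492, -0.508]
contact_force: [0.4, 0.2, -0.1]
opening: 1.006
```

Run:
```python
from h import *
from plant import get_state
s=get_state();print(s["tool_pos"],s["q"].round(2),s["clock"]);plan(s,(.5662,.0655,.097),(1,.035))
```

```text
[0.42572307 0.32561581 0.25241095] [-0.79  0.57  0.09  1.84 -0.07  0.73 -0.63] 1.35
turn units [ 0.   -0.01  0.01] shift units [13.24  7.77  6.56] toolx [ 0.035 -0.999  0.   ] toolz [0.999 0.035 0.   ]
```

{"name": "send_rows", "arguments": {"motion": [[[0,0,0,1,0,0.5,-1],[0,0,0,1,0,0.5,-1],[0,0,0,1,0,0.5,-1],[0,0,0,1,0,0.5,-1],[0,0,0,1,0,0.5,-1]]]}}

```text
clock: 1.77
tool_pos: [0.4794, 0.2276, 0.2524]
eef_rot: [0.51, -0.491, 0.49, -0.509]
contact_force: [0.4, 0.3, 0.1]
opening: 1.002
```

{"name": "send_rows", "arguments": {"motion": [[[0,0,0,1,0,0.5,-1],[0,0,0,1,0,0.5,-1],[0,0,0,1,0,0.5,-1],[0,0,0,1,0,0.5,-1],[0,0,0,1,0,0.5,-1]]]}}

```text
clock: 2.18
tool_pos: [0.5331, 0.1296, 0.2524]
eef_rot: [0.51, -0.491, 0.49, -0.509]
contact_force: [-0.9, -0.0, 0.1]
opening: 1.002
```

{"name": "send_rows", "arguments": {"motion": [[[0,0,0,1,0,0.5,-1],[0,0,0,1,0,0.5,-1],[0,0,0,1,0,0.5,-1],[0,0,0,0.24,0.8,0.06,-1],[0,0,0,0,0.97,0,-1]]]}}

```text
clock: 2.6
tool_pos: [0.5684, 0.0641, 0.2179]
eef_rot: [-0.508, 0.49, -0.493, 0.509]
contact_force: [-1.2, 0.4, -0.8]
opening: 1.0
```

Run:
```python
from h import *
from plant import get_state
s=get_state();print(s["tool_pos"],s["q"].round(2),s["clock"]);plan(s,(.5662,.0655,.097),(1,.035))
```

```text
[0.56844146 0.06411662 0.21787339] [-0.22  0.66  0.04  1.78 -0.04  0.7  -0.12] 2.6
turn units [-0.05 -0.02  0.01] shift units [-0.07  6.04 -0.11] toolx [ 0.035 -0.999  0.   ] toolz [0.999 0.035 0.   ]
```

{"name": "send_rows", "arguments": {"motion": [[[0,0,0,-0.07,1,-0.1,-1],[0,0,0,0,1,0,-1],[0,0,0,0,1,0,-1],[0,0,0,0,1,0,-1],[0,0,0,0,1,0,-1]]]}}

```text
clock: 3.02
tool_pos: [0.5643, 0.0684, 0.1161]
eef_rot: [0.509, -0.491, 0.49, -0.509]
contact_force: [0.1, 0.2, -0.3]
opening: 1.001
```

{"name": "send_rows", "arguments": {"motion": [[[0,0,0,0,1,0,-1],[0,0,0,0,0,0,0.3],[0,0,0,0,0,0,0.5],[0,0,0,0,0,0,1],[0,0,0,0,0,0,1]]]}}

```text
clock: 3.43
tool_pos: [0.5654, 0.0685, 0.0985]
eef_rot: [-0.509, 0.49, -0.491, 0.51]
contact_force: [-0.7, 0.1, 0.3]
opening: 0.721
```

{"name": "send_rows", "arguments": {"motion": [[[0,0,0,0,0,0,1],[0,0,0,0,0,0,1],[0,0,0,0,0,0,1],[0,0,0,0,0,0,1],[0,0,0,0,0,0,1]]]}}

```text
clock: 3.85
tool_pos: [0.5661, 0.0686, 0.0982]
eef_rot: [-0.508, 0.49, -0.491, 0.51]
contact_force: [1.4, 0.4, 4.7]
opening: 0.496
```

```bash
cat > look.py <<'E'
import sys
from h import *
from plant import get_state,imaging
s=get_state();print(s["tool_pos"].round(4),s["contact_force"].round(1),s["opening"],s["clock"])
tag=sys.argv[1]
B={"scene":(200,90,440,390),"top":(150,100,470,270)}
o=[]
for n in("scene","top"):
    d=imaging.snapshot(n);pickle.dump(d,open(f"{n}{tag}.pkl","wb"))
    x0,y0,x1,y1=B[n];k=2.0 if n=="scene" else 2.4
    c=cv2.resize(d["img"][y0:y1,x0:x1,::-1],None,fx=k,fy=k,interpolation=cv2.INTER_CUBIC)
    cv2.imwrite(f"pics/{n}{tag}.png",np.clip(c*1.4,0,255).astype(np.uint8))
E
python3 look.py 1
```

```text
[0.5661 0.0686 0.0982] [1.4 0.4 4.7] 0.4956797623597441 3.85
```

View pics/scene1.png

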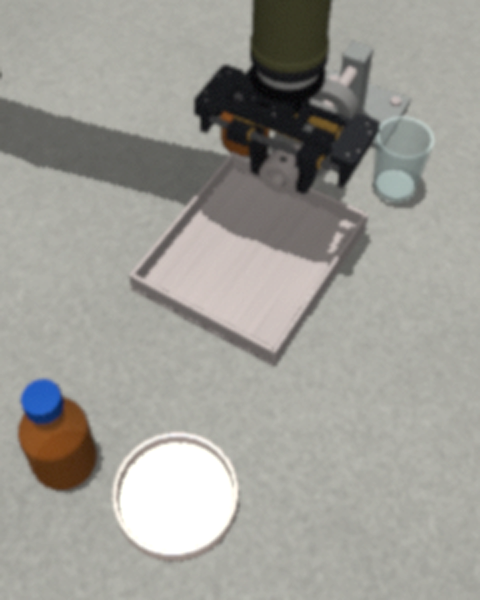

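The collar is gripped, with an opening of 43.6 mm against its 44 mm width. Sliding it off along the bar.

{"name": "send_rows", "arguments": {"motion": [[[0,0,0,0.3,0,0,1],[0,0,0,0.5,0,0,1],[0,0,0,0.7,0,0,1],[0,0,0,0.8,0,0,1],[0,0,0,0.9,0,0,1]]]}}

```text
clock: 4.37
tool_pos: [0.5655, 0.0047, 0.0967]
eef_rot: [0.51, -0.491, 0.489, -0.509]
contact_force: [0.0, -0.5, -1.9]
opening: 0.497
```

{"name": "send_rows", "arguments": {"motion": [[[0,0,0,1,0,0,1],[0,0,0,1,-0.6,0.2,1],[0,0,0,1,-0.6,0.3,1],[0,0,0,1,0,0.3,1],[0,0,0,1,0,0.3,1]]]}}

```text
clock: 4.78
tool_pos: [0.5912, -0.0959, 0.121]
eef_rot: [0.51, -0.491, 0.49, -0.508]
contact_force: [0.3, -0.2, -1.9]
opening: 0.494
```

```bash
python3 look.py 2
python3 - <<'E'
from h import *
from plant import get_state
plan(get_state(),(.645,-.275,.036),(1,.035))
E
```

```text
[ 0.5912 -0.0959  0.121 ] [ 0.3 -0.2 -1.9] 0.49393204217432474 4.7833
turn units [ 0.03 -0.05  0.04] shift units [8.82 4.23 2.37] toolx [ 0.035 -0.999  0.   ] toolz [0.999 0.035 0.   ]
```

View pics/scene2.png

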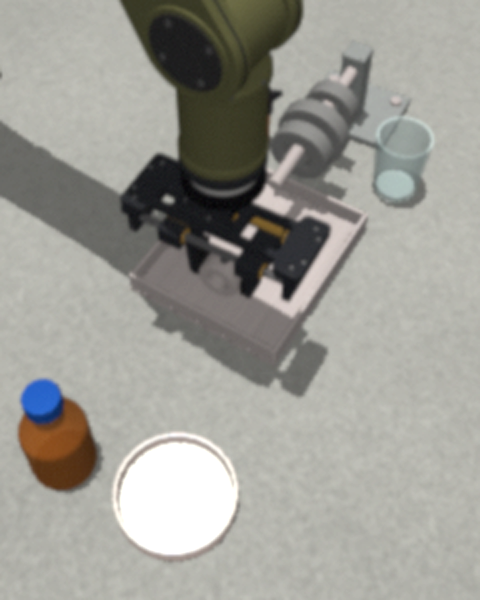

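View pics/top2.png

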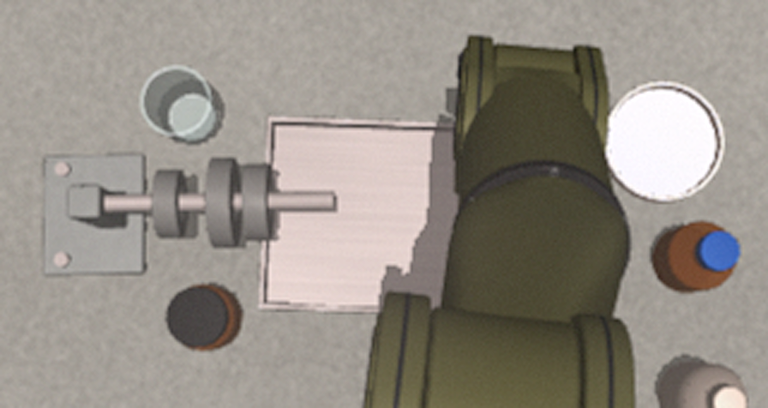

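The collar is free and all three rings are still on the bar. Near the dish the gripper body would overhang the reagent bottle at this yaw, so I'll turn it 90° on the way.

Run:
```python
from h import *
from plant import get_state
s=get_state();M=axes(s);D=(np.array([.648,-.276,.14])-s["tool_pos"])/20
for i in range(20):
    print((M.T@D/.02).round(2),end=" ")
    M=M@Ro.from_rotvec([0,-.96*.08,0]).as_matrix()
```

```text
[ 0.44 -0.05  0.13] [ 0.45 -0.05  0.09] [ 0.46 -0.05  0.06] [ 0.46 -0.05  0.02] [ 0.46 -0.05 -0.01] [ 0.46 -0.05 -0.05] [ 0.45 -0.05 -0.08] [ 0.45 -0.05 -0.12] [ 0.44 -0.05 -0.15] [ 0.42 -0.05 -0.18] [ 0.41 -0.05 -0.22] [ 0.39 -0.05 -0.25] [ 0.37 -0.05 -0.28] [ 0.35 -0.05 -0.3 ] [ 0.32 -0.05 -0.33] [ 0.3  -0.05 -0.35] [ 0.27 -0.05 -0.38] [ 0.24 -0.05 -0.39] [ 0.21 -0.05 -0.41] [ 0.18 -0.05 -0.43]
```

{"name": "send_rows", "arguments": {"motion": [[[0,-0.96,0,0.44,-0.2,0.11,1],[0,-0.96,0,0.45,-0.2,0.08,1],[0,-0.96,0,0.46,-0.2,0.04,1],[0,-0.96,0,0.46,-0.2,0,1],[0,-0.96,0,0.46,-0.2,-0.03,1]]]}}

```text
clock: 5.3
tool_pos: [0.6034, -0.1381, 0.1402]
eef_rot: [0.595, -0.385, 0.381, -0.594]
contact_force: [0.3, 0.6, -1.9]
opening: 0.491
```

{"name": "send_rows", "arguments": {"motion": [[[0,-0.96,0,0.46,0,-0.06,1],[0,-0.96,0,0.45,0,-0.1,1],[0,-0.96,0,0.44,0,-0.13,1],[0,-0.96,0,0.43,0,-0.17,1],[0,-0.96,0,0.42,0,-0.2,1]]]}}

```text
clock: 5.72
tool_pos: [0.6164, -0.1823, 0.1399]
eef_rot: [0.657, -0.264, 0.261, -0.656]
contact_force: [-0.8, 0.3, -1.7]
opening: 0.5
```

{"name": "send_rows", "arguments": {"motion": [[[0,-0.96,0,0.4,0,-0.23,1],[0,-0.96,0,0.38,0,-0.26,1],[0,-0.96,0,0.36,0,-0.29,1],[0,-0.96,0,0.34,0,-0.31,1],[0,-0.96,0,0.31,0,-0.34,1]]]}}

```text
clock: 6.13
tool_pos: [0.6294, -0.2265, 0.1398]
eef_rot: [-0.694, 0.134, -0.13, 0.695]
contact_force: [0.4, -0.1, -3.0]
opening: 0.489
```

{"name": "send_rows", "arguments": {"motion": [[[0,-0.96,0,0.28,0,-0.36,1],[0,-0.96,0,0.25,0,-0.38,1],[0,-0.96,0,0.22,0,-0.4,1],[0,-0.96,0,0.2,0,-0.42,1],[0,-0.96,0,0.17,0,-0.43,1]]]}}

```text
clock: 6.55
tool_pos: [0.6424, -0.2705, 0.1397]
eef_rot: [-0.707, -0.001, 0.005, 0.708]
contact_force: [0.3, 0.2, -2.1]
opening: 0.496
```

```bash
python3 look.py 3
python3 - <<'E'
from h import *
from plant import get_state
s=get_state();print(s["q"].round(2));plan(s,(.646,-.277,.034),(0,1))
E
```

```text
[ 0.6424 -0.2705  0.1397] [ 0.3  0.2 -2.1] 0.4964161751330938 6.55
[ 0.56  0.95 -0.48  1.4   0.5   0.92  1.52]
turn units [-0.    0.02 -0.05] shift units [ 0.18  5.28 -0.22] toolx [ 1. -0.  0.] toolz [0. 1. 0.]
```

View pics/scene3.png

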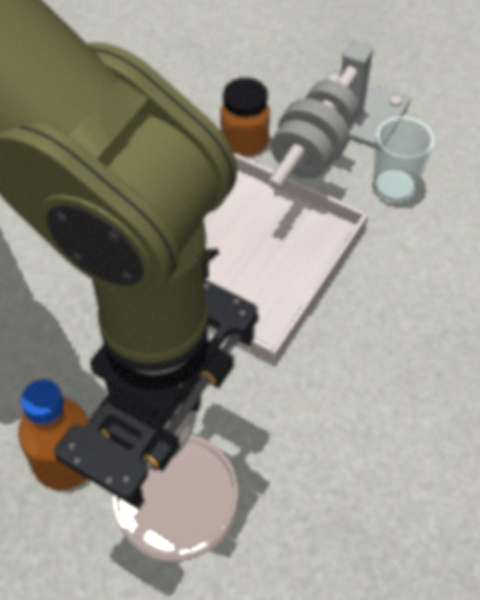

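{"name": "send_rows", "arguments": {"motion": [[[0,0,0,0.18,1,-0.22,1],[0,0,0,0,1,0,1],[0,0,0,0,1,0,1],[0,0,0,0,1,0,1],[0,0,0,0,1,0,1]]]}}

```text
clock: 7.07
tool_pos: [0.6466, -0.2738, 0.0396]
eef_rot: [-0.707, 0.0, 0.002, 0.708]
contact_force: [0.9, 0.1, -1.2]
opening: 0.494
```

{"name": "send_rows", "arguments": {"motion": [[[0,0,0,0,0.3,0,1],[0,0,0,0,0.1,0,1],[0,0,0,0,0.1,0,1],[0,0,0,0,0.05,0,1],[0,0,0,0,0,0,1]]]}}

```text
clock: 7.48
tool_pos: [0.6485, -0.2757, 0.0314]
eef_rot: [0.707, 0.001, -0.0, -0.707]
contact_force: [1.4, -0.7, -2.6]
opening: 0.496
```

{"name": "send_rows", "arguments": {"motion": [[[0,0,0,0,0.1,0,1],[0,0,0,0,0.05,0,1],[0,0,0,0,0,0,1],[0,0,0,0,0,0,1],[0,0,0,0,0,0,1]]]}}

```text
clock: 7.9
tool_pos: [0.6479, -0.2758, 0.0274]
eef_rot: [-0.707, -0.001, 0.001, 0.707]
contact_force: [0.3, 0.1, -2.2]
opening: 0.497
```

```bash
python3 look.py 4
```

```text
[ 0.6479 -0.2758  0.0274] [ 0.3  0.1 -2.2] 0.49657681712836677 7.9
```

View pics/scene4.png

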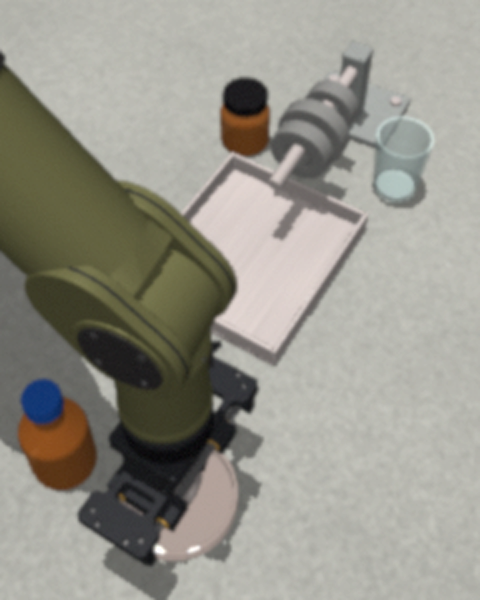

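{"name": "send_rows", "arguments": {"motion": [[[0,0,0,0,0.08,0,1],[0,0,0,0,0.05,0,1],[0,0,0,0,0,0,1],[0,0,0,0,0,0,1],[0,0,0,0,0,0,1]]]}}

```text
clock: 8.42
tool_pos: [0.6482, -0.2759, 0.0269]
eef_rot: [0.707, 0.001, -0.001, -0.707]
contact_force: [-3.8, 1.1, 10.3]
opening: 0.497
```

Contact with the dish floor. Opening partway so the fingers stay inside the rim.

{"name": "send_rows", "arguments": {"motion": [[[0,0,0,0,-0.05,0,0],[0,0,0,0,0,0,-0.1],[0,0,0,0,0,0,-0.2],[0,0,0,0,0,0,-0.3],[0,0,0,0,0,0,-0.3]]]}}

```text
clock: 8.83
tool_pos: [0.648, -0.2757, 0.0255]
eef_rot: [-0.707, -0.001, 0.001, 0.707]
contact_force: [-0.2, -0.4, 1.2]
opening: 0.651
```

{"name": "send_rows", "arguments": {"motion": [[[0,0,0,0,0,0,-0.3],[0,0,0,0,-0.3,0,-0.3],[0,0,0,0,-0.6,0,-0.3],[0,0,0,0,-1,0,-0.3],[0,0,0,0,-1,0,-0.3]]]}}

```text
clock: 9.25
tool_pos: [0.6477, -0.2756, 0.0848]
eef_rot: [-0.707, -0.001, 0.001, 0.707]
contact_force: [-0.0, 0.3, 0.2]
opening: 0.648
```

{"name": "send_rows", "arguments": {"motion": [[[0,0,0,0,-1,0,-0.5],[0,0,0,0,-1,0,-1],[0,0,0,0,-1,0,-1],[0,0,0,0,-1,0,-1],[0,0,0,0,-1,0,-1]]]}}

```text
clock: 9.67
tool_pos: [0.648, -0.2757, 0.1861]
eef_rot: [0.707, 0.002, -0.001, -0.707]
contact_force: [-0.2, 0.2, -0.2]
opening: 0.991
```

```bash
python3 look.py 5
python3 - <<'E'
from h import *
from plant import get_state
s=get_state()
M=axes(s);D=(np.array([.5655,.03,.24])-s["tool_pos"])/20
for i in range(20):
    print((M.T@D/.02).round(2),end=" ")
    M=M@Ro.from_rotvec([0,.96*.08,0]).as_matrix()
E
```

```text
[ 0.648  -0.2757  0.1861] [-0.2  0.2 -0.2] 0.9907180494896868 9.6667
[-0.21 -0.13  0.77] [-0.27 -0.13  0.75] [-0.32 -0.13  0.72] [-0.38 -0.13  0.7 ] [-0.43 -0.13  0.67] [-0.48 -0.13  0.63] [-0.53 -0.13  0.59] [-0.57 -0.13  0.55] [-0.61 -0.13  0.5 ] [-0.65 -0.13  0.46] [-0.68 -0.13  0.41] [-0.71 -0.13  0.35] [-0.74 -0.13  0.3 ] [-0.76 -0.13  0.24] [-0.77 -0.13  0.18] [-0.78 -0.13  0.12] [-0.79 -0.13  0.06] [-0.79 -0.13 -0.  ] [-0.79 -0.13 -0.06] [-0.78 -0.13 -0.12]
```

View pics/scene5.png

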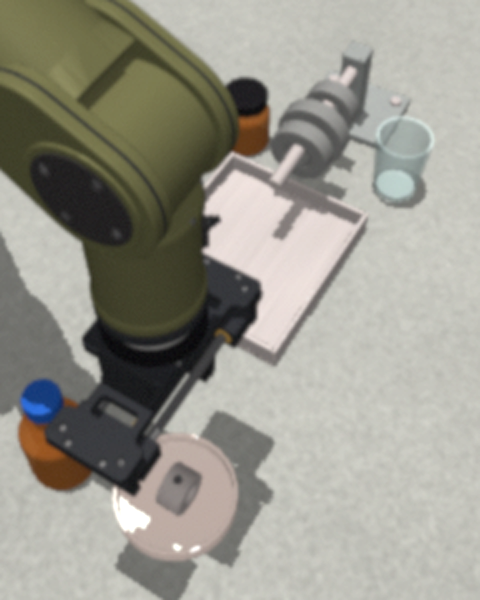

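The collar lies in the dish, at about (178,488) in the crop. Going back for the front ring.

{"name": "send_rows", "arguments": {"motion": [[[0,0.96,0,-0.21,-0.3,0.77,-1],[0,0.96,0,-0.27,-0.3,0.75,-1],[0,0.96,0,-0.32,-0.3,0.72,-1],[0,0.96,0,-0.38,-0.3,0.7,-1],[0,0.96,0,-0.43,-0.3,0.67,-1]]]}}

```text
clock: 10.18
tool_pos: [0.626, -0.1983, 0.2137]
eef_rot: [-0.694, 0.136, -0.135, 0.694]
contact_force: [0.5, 0.5, 0.5]
opening: 1.002
```

{"name": "send_rows", "arguments": {"motion": [[[0,0.96,0,-0.48,-0.3,0.63,-1],[0,0.96,0,-0.53,-0.3,0.59,-1],[0,0.96,0,-0.57,-0.2,0.55,-1],[0,0.96,0,-0.61,-0.2,0.5,-1],[0,0.96,0,-0.65,0,0.46,-1]]]}}

```text
clock: 10.6
tool_pos: [0.6054, -0.122, 0.2344]
eef_rot: [-0.655, 0.265, -0.266, 0.656]
contact_force: [0.8, -0.1, -0.0]
opening: 1.002
```

{"name": "send_rows", "arguments": {"motion": [[[0,0.96,0,-0.68,0,0.41,-1],[0,0.96,0,-0.71,0,0.35,-1],[0,0.96,0,-0.74,0,0.3,-1],[0,0.96,0,-0.76,0,0.24,-1],[0,0.96,0,-0.77,0,0.18,-1]]]}}

```text
clock: 11.02
tool_pos: [0.5839, -0.0453, 0.2336]
eef_rot: [0.593, -0.386, 0.385, -0.593]
contact_force: [1.1, 0.2, 0.9]
opening: 0.999
```

{"name": "send_rows", "arguments": {"motion": [[[0,0.96,0,-0.78,0,0.12,-1],[0,0.96,0,-0.79,0,0.06,-1],[0,0.96,0,-0.79,0,0,-1],[0,0.96,0,-0.79,0,-0.06,-1],[0,0.96,0,-0.78,0,-0.12,-1]]]}}

```text
clock: 11.43
tool_pos: [0.563, 0.0309, 0.2336]
eef_rot: [0.508, -0.492, 0.491, -0.508]
contact_force: [-0.6, -0.0, -0.4]
opening: 0.999
```

```bash
python3 look.py 6
python3 - <<'E'
from h import *
from plant import get_state
s=get_state();print(s["q"].round(2));plan(s,(.5647,.110,.09),(1,.035))
E
```

```text
[0.563  0.0309 0.2336] [-0.6 -0.  -0.4] 0.9988616455420782 11.4333
[-0.1   0.63 -0.06  1.78  0.05  0.74 -0.15]
turn units [ 0.01  0.1  -0.03] shift units [-3.81  7.18  0.23] toolx [ 0.035 -0.999  0.   ] toolz [0.999 0.035 0.   ]
```

View pics/scene6.png

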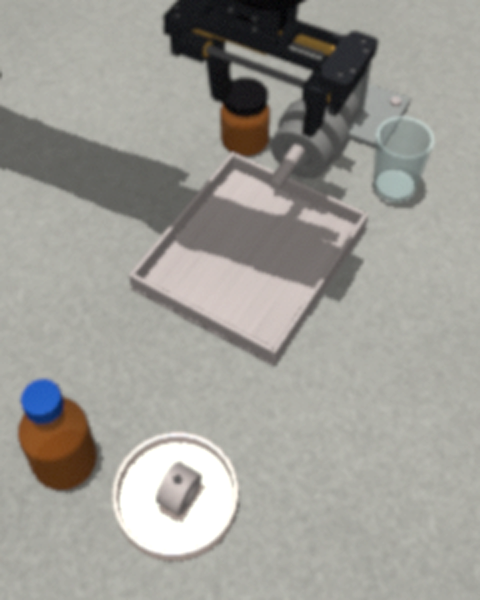

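View pics/top6.png

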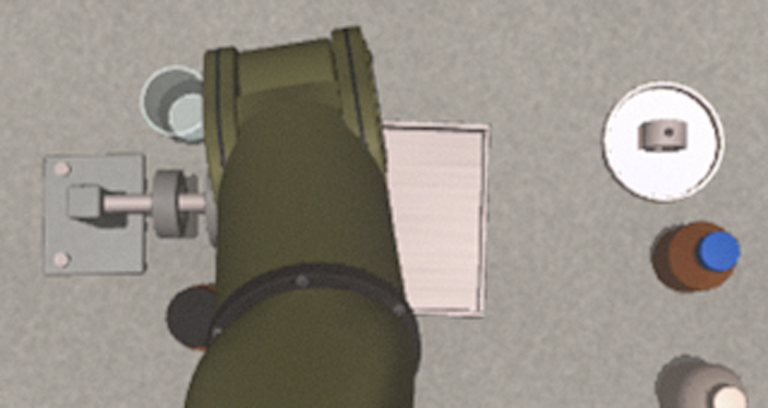

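{"name": "send_rows", "arguments": {"motion": [[[0,0.1,0,-0.95,0,0.1,-1],[0,0,0,-0.95,0,0.08,-1],[0,0,0,-0.95,0,0.05,-1],[0,0,0,-0.95,0,0,-1],[0,0,0,0,0.7,0,-1]]]}}

```text
clock: 11.95
tool_pos: [0.5675, 0.1107, 0.2216]
eef_rot: [-0.507, 0.49, -0.491, 0.512]
contact_force: [1.2, 1.1, -0.2]
opening: 1.001
```

{"name": "send_rows", "arguments": {"motion": [[[0,0,0,0,1,0,-1],[0,0,0,0,1,0,-1],[0,0,0,0,0.8,0,-1],[0,0,0,0,0,0,-1],[0,0,0,0,0,0,-1]]]}}

```text
clock: 12.37
tool_pos: [0.5656, 0.105, 0.1632]
eef_rot: [0.508, -0.493, 0.492, -0.507]
contact_force: [0.1, 0.7, 0.0]
opening: 0.997
```

```bash
python3 look.py 7
python3 - <<'E'
from h import *
from plant import get_state
s=get_state();plan(s,(.5647,.110,.092),(1,.035))
E
```

```text
[0.5656 0.105  0.1632] [0.1 0.7 0. ] 0.997456773478211 12.3667
turn units [-0.02 -0.07 -0.  ] shift units [-0.22  3.63 -0.09] toolx [ 0.035 -0.999  0.   ] toolz [0.999 0.035 0.   ]
```

View pics/scene7.png

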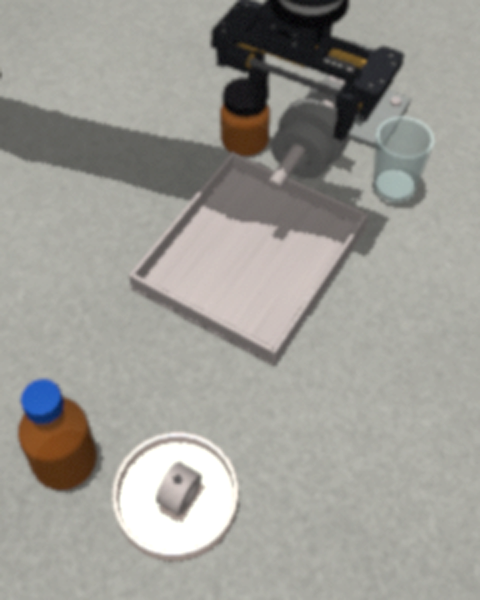

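{"name": "send_rows", "arguments": {"motion": [[[0,-0.07,0,-0.22,0.3,-0.05,-1],[0,0,0,0,0.8,0,-1],[0,0,0,0,1,0,-1],[0,0,0,0,1,0,-1],[0,0,0,0,0.5,0,-1]]]}}

```text
clock: 12.88
tool_pos: [0.5641, 0.1109, 0.0904]
eef_rot: [0.509, -0.491, 0.491, -0.509]
contact_force: [-0.5, -0.7, -0.1]
opening: 0.999
```

{"name": "send_rows", "arguments": {"motion": [[[0,0,0,0,0,0,-0.5],[0,0,0,0,0,0,1],[0,0,0,0,0,0,1],[0,0,0,0,0,0,1],[0,0,0,0,0,0,1]]], "force": 30}}

```text
clock: 13.3
tool_pos: [0.5654, 0.1107, 0.0927]
eef_rot: [-0.508, 0.491, -0.491, 0.509]
contact_force: [0.7, 0.8, -0.1]
opening: 0.8
```

Opening is 70 mm, so the front ring is gripped. I'll lift it slightly, slide it off, and set it down in the far half of the tray.

{"name": "send_rows", "arguments": {"motion": [[[0,0,0,0,-0.2,0,1],[0,0,0,0.4,0,0,1],[0,0,0,0.7,0,0,1],[0,0,0,0.8,0,0,1],[0,0,0,0.8,0,0,1]]]}}

```text
clock: 13.72
tool_pos: [0.5664, 0.0554, 0.0959]
eef_rot: [0.509, -0.491, 0.491, -0.509]
contact_force: [-0.2, -0.5, -2.3]
opening: 0.805
```

{"name": "send_rows", "arguments": {"motion": [[[0,0,0,0.8,0,0,1],[0,0,0,0.8,0,0,1],[0,0,0,0.8,0,0,1],[0,0,0,0.8,0,0,1],[0,0,0,0.8,0,0,1]]]}}

```text
clock: 14.13
tool_pos: [0.569, -0.025, 0.0958]
eef_rot: [0.509, -0.491, 0.491, -0.508]
contact_force: [0.2, 0.7, -2.3]
opening: 0.799
```

{"name": "send_rows", "arguments": {"motion": [[[0,0,0,0.8,0,0,1],[0,0,0,0.6,0,0,1],[0,0,0,0.2,0.3,0,1],[0,0,0,0,0.6,0,1],[0,0,0,0,0.6,0,1]]]}}

```text
clock: 14.55
tool_pos: [0.5706, -0.0546, 0.0648]
eef_rot: [-0.508, 0.491, -0.491, 0.509]
contact_force: [-0.1, 1.5, -3.3]
opening: 0.794
```

```bash
python3 look.py 8
```

```text
[ 0.5706 -0.0546  0.0648] [-0.1  1.5 -3.3] 0.7942004808640064 14.55
```

View pics/scene8.png

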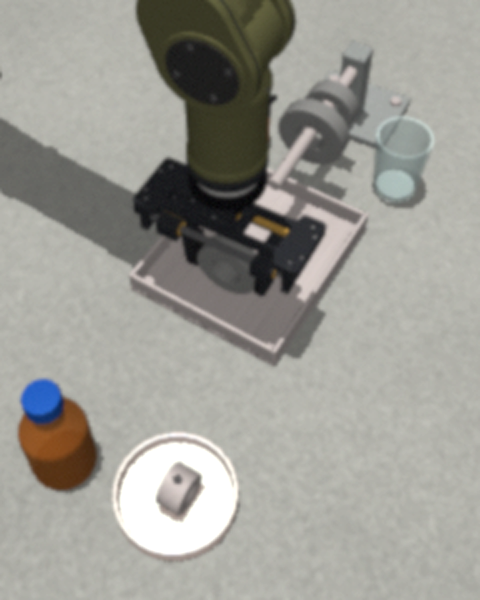

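{"name": "send_rows", "arguments": {"motion": [[[0,0,0,0,0.6,0,1],[0,0,0,0,0.3,0,1],[0,0,0,0,0.15,0,1],[0,0,0,0,0,0,1],[0,0,0,0,0,0,1]]]}}

```text
clock: 15.07
tool_pos: [0.5705, -0.0551, 0.0446]
eef_rot: [0.509, -0.491, 0.491, -0.509]
contact_force: [0.3, -0.2, -2.4]
opening: 0.801
```

{"name": "send_rows", "arguments": {"motion": [[[0,0,0,0,0,0,0],[0,0,0,0,0,0,-0.7],[0,0,0,0,0,0,-1],[0,0,0,0,0,0,-1],[0,0,0,0,-0.5,0,-1]]]}}

```text
clock: 15.48
tool_pos: [0.5697, -0.0552, 0.0541]
eef_rot: [0.509, -0.492, 0.491, -0.508]
contact_force: [-0.6, -0.8, 0.4]
opening: 1.001
```

{"name": "send_rows", "arguments": {"motion": [[[0,0,0,0,-1,0,-1],[0,0,0,0,-1,0,-1],[0,0,0,0,-1,0,-1],[0,0,0,0,-1,0,-1],[0,0,0,0,-1,0,-1]]]}}

```text
clock: 15.9
tool_pos: [0.5705, -0.0554, 0.1567]
eef_rot: [-0.509, 0.491, -0.491, 0.509]
contact_force: [-0.5, -1.1, -0.9]
opening: 1.0
```

{"name": "send_rows", "arguments": {"motion": [[[0,0,0,-0.3,-1,0,-1],[0,0,0,-0.8,-1,0,-1],[0,0,0,-1,-1,0,-1],[0,0,0,-1,-0.5,0,-1],[0,0,0,-1,0,0,-1]]]}}

```text
clock: 16.32
tool_pos: [0.5691, 0.0275, 0.2284]
eef_rot: [-0.507, 0.49, -0.493, 0.51]
contact_force: [0.5, 0.8, -1.4]
opening: 1.001
```

```bash
python3 look.py 9
python3 - <<'E'
from h import *
from plant import get_state
s=get_state();plan(s,(.5607,.229,.095),(1,.035))
E
```

```text
[0.5691 0.0275 0.2284] [ 0.5  0.8 -1.4] 1.0014444172545578 16.3167
turn units [-0.03  0.08 -0.04] shift units [-9.89  6.57 -0.01] toolx [ 0.035 -0.999  0.   ] toolz [0.999 0.035 0.   ]
```

View pics/scene9.png

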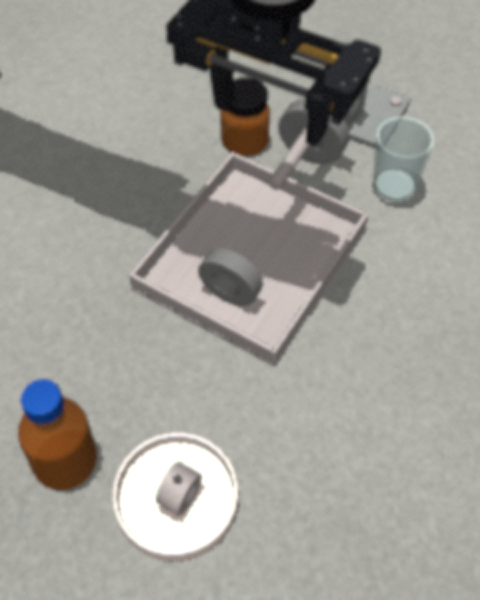

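View pics/top9.png

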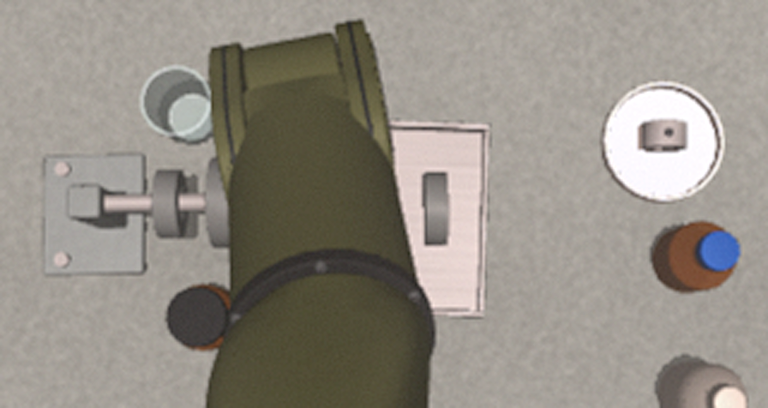

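The front ring stands in the tray at y≈-0.055. Now I'll go behind the rear ring with the jaws partly closed astride the bar.

{"name": "send_rows", "arguments": {"motion": [[[0,0.08,0,-1,0,0,0.3],[0,0,0,-1,0,0,0.3],[0,0,0,-1,0,0,0.3],[0,0,0,-1,0,0,0.3],[0,0,0,-1,0,0,0.3]]]}}

```text
clock: 16.83
tool_pos: [0.5645, 0.1259, 0.2249]
eef_rot: [0.507, -0.493, 0.493, -0.506]
contact_force: [-0.1, -1.0, 1.2]
opening: 0.645
```

{"name": "send_rows", "arguments": {"motion": [[[0,0,0,-1,0,0,0.3],[0,0,0,-1,0,0,0.3],[0,0,0,-1,0,0,0.3],[0,0,0,-0.8,0,0,0.3],[0,0,0,0,0,0,0.3]]]}}

```text
clock: 17.25
tool_pos: [0.5618, 0.2061, 0.2249]
eef_rot: [-0.508, 0.492, -0.491, 0.509]
contact_force: [0.5, 1.0, 0.3]
opening: 0.352
```

{"name": "send_rows", "arguments": {"motion": [[[0,0,0,0,0.5,0,0.3],[0,0,0,0,0.5,0,0.3],[0,0,0,0,0.5,0,0.3],[0,0,0,0,0,0,0.3],[0,0,0,0,0,0,0.3]]]}}

```text
clock: 17.67
tool_pos: [0.562, 0.201, 0.1935]
eef_rot: [0.508, -0.493, 0.493, -0.506]
contact_force: [-0.3, -0.5, 0.3]
opening: 0.352
```

```bash
python3 look.py 10
python3 - <<'E'
from h import *
from plant import get_state
s=get_state();plan(s,(.5605,.228,.095),(1,.035))
E
```

```text
[0.562  0.201  0.1935] [-0.3 -0.5  0.3] 0.35190120933223523 17.6667
turn units [-0.   -0.09  0.  ] shift units [-1.31  4.98 -0.06] toolx [ 0.035 -0.999  0.   ] toolz [0.999 0.035 0.   ]
```

View pics/scene10.png

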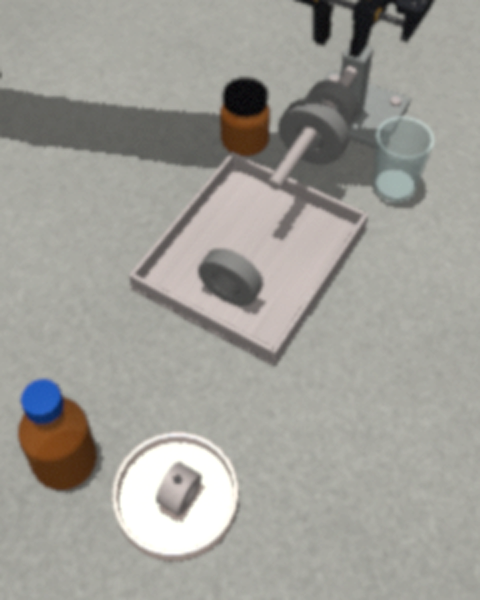

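{"name": "send_rows", "arguments": {"motion": [[[0,-0.09,0,-0.7,0,-0.06,0.3],[0,0,0,-0.6,0,0,0.3],[0,0,0,0,0,0,0.3],[0,0,0,0,0,0,0.3],[0,0,0,0,0,0,0.3]]]}}

```text
clock: 18.18
tool_pos: [0.5603, 0.2289, 0.1948]
eef_rot: [0.509, -0.491, 0.491, -0.509]
contact_force: [1.0, -0.1, -0.6]
opening: 0.357
```

```bash
python3 look.py 11
python3 - <<'E'
from h import *
from plant import get_state
s=get_state();plan(s,(.5605,.228,.095),(1,.035))
E
```

```text
[0.5603 0.2289 0.1948] [ 1.  -0.1 -0.6] 0.3565630439604119 18.1833
turn units [-0.    0.01  0.01] shift units [-0.    4.99  0.  ] toolx [ 0.035 -0.999  0.   ] toolz [0.999 0.035 0.   ]
```

View pics/top11.png

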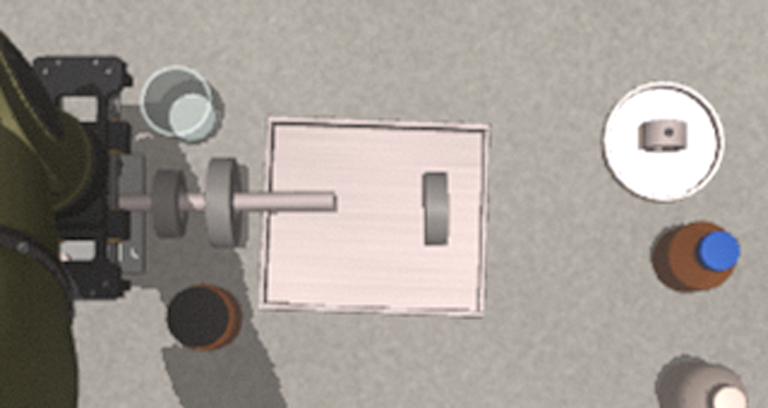

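{"name": "send_rows", "arguments": {"motion": [[[0,0,0,0,0.6,0,0.3],[0,0,0,0,0.6,0,0.3],[0,0,0,0,0.6,0,0.3],[0,0,0,0,0.6,0,0.3],[0,0,0,0,0.2,0,0.3]]]}}

```text
clock: 18.7
tool_pos: [0.5596, 0.2276, 0.141]
eef_rot: [0.51, -0.491, 0.491, -0.508]
contact_force: [0.0, 0.0, 0.6]
opening: 0.349
```

{"name": "send_rows", "arguments": {"motion": [[[0,0,0,0,0.6,0,0.3],[0,0,0,0,0.6,0,0.3],[0,0,0,0,0.6,0,0.3],[0,0,0,0,0.6,0,0.3],[0,0,0,0,0,0,0.3]]]}}

```text
clock: 19.12
tool_pos: [0.5588, 0.2278, 0.0919]
eef_rot: [0.51, -0.491, 0.49, -0.508]
contact_force: [0.4, -0.5, -0.6]
opening: 0.349
```

{"name": "send_rows", "arguments": {"motion": [[[0,0,0,0.3,0,0,0.3],[0,0,0,0.5,0,0,0.3],[0,0,0,0.5,0,0,0.3],[0,0,0,0.5,0,0,0.3],[0,0,0,0.5,0,0,0.3]]]}}

```text
clock: 19.53
tool_pos: [0.5626, 0.1817, 0.0954]
eef_rot: [-0.508, 0.491, -0.491, 0.509]
contact_force: [-0.1, 3.2, -0.3]
opening: 0.352
```

{"name": "send_rows", "arguments": {"motion": [[[0,0,0,0.5,0,0,0.3],[0,0,0,0.5,0,0,0.3],[0,0,0,0.5,0,0,0.3],[0,0,0,0.5,0,0,0.3],[0,0,0,0.5,0,0,0.3]]]}}

```text
clock: 19.95
tool_pos: [0.5647, 0.1325, 0.0952]
eef_rot: [-0.508, 0.491, -0.491, 0.51]
contact_force: [1.6, 4.8, 3.4]
opening: 0.348
```

```bash
python3 look.py 12
```

```text
[0.5647 0.1325 0.0952] [1.6 4.8 3.4] 0.3477693505353702 19.95
```

View pics/scene12.png

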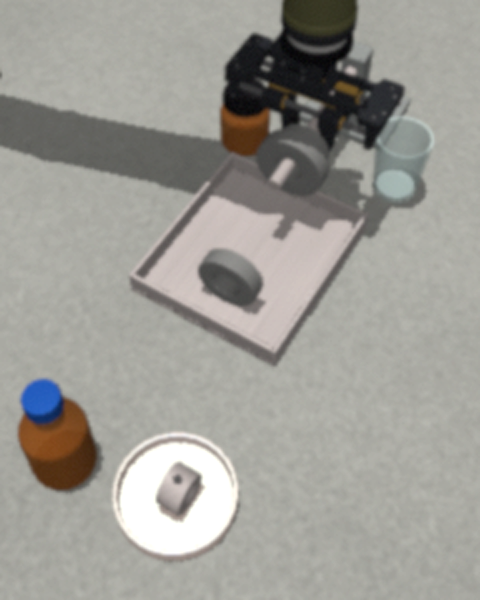

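{"name": "send_rows", "arguments": {"motion": [[[0,0,0,0.5,0,0,0.3],[0,0,0,0.5,0,0,0.3],[0,0,0,0.6,0,0,0.3],[0,0,0,0.6,0,0,0.3],[0,0,0,0.4,0,0,0.3]]]}}

```text
clock: 20.47
tool_pos: [0.5657, 0.0778, 0.0946]
eef_rot: [0.509, -0.491, 0.492, -0.508]
contact_force: [0.9, 3.6, 0.9]
opening: 0.348
```

```bash
python3 look.py 13
```

```text
[0.5657 0.0778 0.0946] [0.9 3.6 0.9] 0.34805633962181215 20.4667
```

View pics/scene13.png

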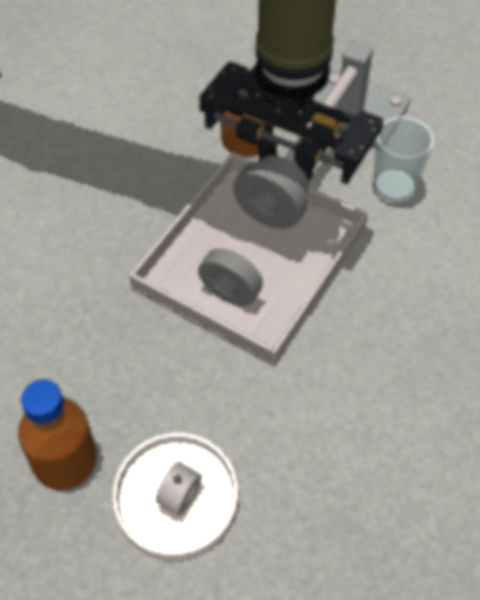

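Middle ring is right at the end of the bar. I'll wait one call to see whether it drops.

{"name": "send_rows", "arguments": {"motion": [[[0,0,0,0.1,0,0,0.3],[0,0,0,0.1,0,0,0.3],[0,0,0,0,0,0,0.3],[0,0,0,0,0,0,0.3],[0,0,0,0,0,0,0.3]]]}}

```text
clock: 20.98
tool_pos: [0.5657, 0.0769, 0.0947]
eef_rot: [0.509, -0.491, 0.491, -0.509]
contact_force: [-0.0, 0.6, 0.3]
opening: 0.35
```

```bash
python3 look.py 14
```

```text
[0.5657 0.0769 0.0947] [-0.   0.6  0.3] 0.35031594317522524 20.9833
```

View pics/scene14.png

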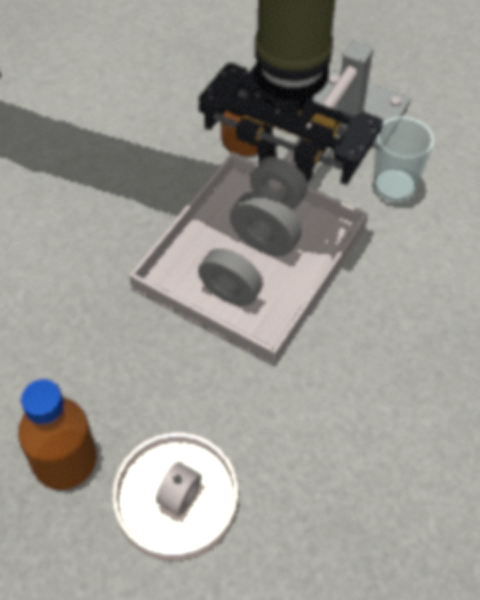

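View pics/top14.png

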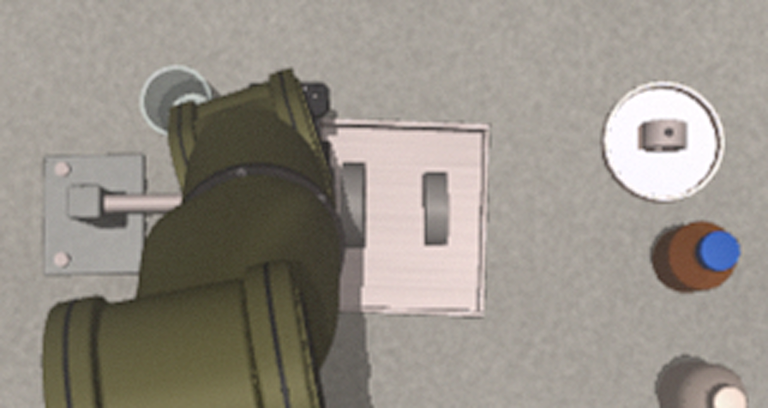

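Run:
```python
from h import *
d=pickle.load(open("top14.pkl","rb"))
for u in(343,352,366):print(ray(d,(u/2.4+150-.3,205/2.4+100-.3),.089))
for u in(424,447):print(ray(d,(u/2.4+150-.3,205/2.4+100-.3),.077))
e=pickle.load(open("scene14.pkl","rb"))
for y in (0.03,.02,.01,0): print(y,(proj(e,(.566,y,.089))-(200,90))*2,(proj(e,(.566,y,.005))-(200,90))*2)
```

```text
[0.56422146 0.03470836 0.089     ]
[0.56444672 0.02633705 0.089     ]
[0.56479714 0.01331406 0.089     ]
[ 0.56756442 -0.04079137  0.077     ]
[ 0.56814678 -0.06243392  0.077     ]
0.03 [263.72135791 197.28110343] [262.02320479 242.71553565]
0.02 [259.17501801 203.25536109] [257.75749063 248.5398552 ]
0.01 [254.57922639 209.29460231] [253.44834401 254.42347653]
0 [249.93317177 215.39989317] [249.09509821 260.36730999]
```

Run:
```python
from h import *
d=pickle.load(open("scene14.pkl","rb"))
c=cv2.resize(d["img"][150:240,280:390,::-1],None,fx=6.5,fy=6.5,interpolation=cv2.INTER_CUBIC);cv2.imwrite("pics/z14.png",np.clip(c*1.6,0,255).astype(np.uint8))
```

```text
(no output)
```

View pics/z14.png

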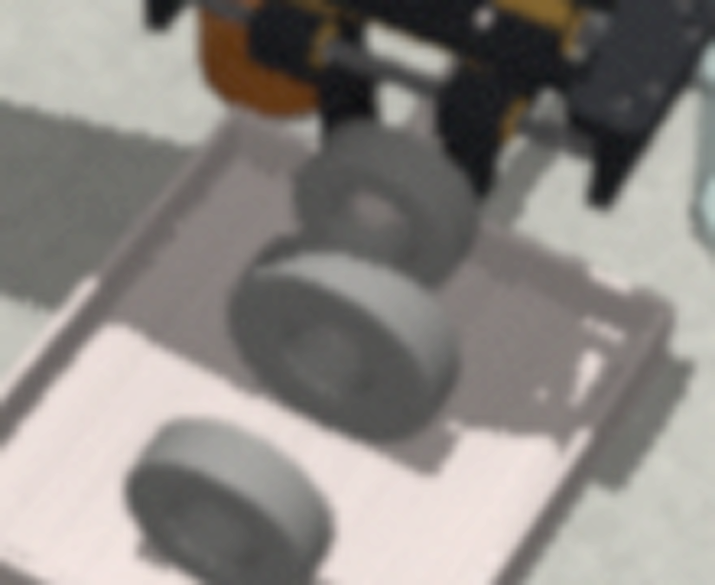

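The middle ring stands in the tray at y≈0.024, just ahead of the rear ring. Pushing the rear ring off gently will probably tip the middle one forward, but it stays inside the tray.

{"name": "send_rows", "arguments": {"motion": [[[0,0,0,0.3,0,0,0.3],[0,0,0,0.4,0,0,0.3],[0,0,0,0.4,0,0,0.3],[0,0,0,0.2,0,0,0.3],[0,0,0,0,0,0,0.3]]]}}

```text
clock: 21.5
tool_pos: [0.5668, 0.0479, 0.0947]
eef_rot: [0.509, -0.491, 0.492, -0.508]
contact_force: [0.1, -1.2, 0.3]
opening: 0.354
```

```bash
python3 look.py 15
```

```text
[0.5668 0.0479 0.0947] [ 0.1 -1.2  0.3] 0.3535699675560753 21.5
```

View pics/scene15.png

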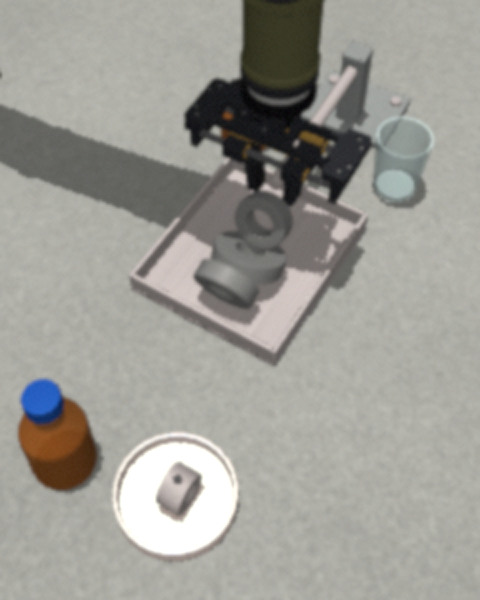

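{"name": "send_rows", "arguments": {"motion": [[[0,0,0,-0.3,-0.3,0,0.3],[0,0,0,0,-1,0,0.3],[0,0,0,0,-1,0,0.3],[0,0,0,0,-1,0,0.3],[0,0,0,0,-1,0,0.3]]]}}

```text
clock: 22.02
tool_pos: [0.5664, 0.0577, 0.182]
eef_rot: [-0.509, 0.491, -0.49, 0.509]
contact_force: [-0.3, -0.4, -0.1]
opening: 0.354
```

{"name": "send_rows", "arguments": {"motion": [[[0,0,0,0,-1,0,0.3],[0,0,0,0,-1,-1,0.3],[0,0,0,0,-1,-1,0.3],[0,0,0,0,0,-1,0.3],[0,0,0,0,0,-1,0.3]]]}}

```text
clock: 22.43
tool_pos: [0.4865, 0.0547, 0.2424]
eef_rot: [-0.508, 0.49, -0.491, 0.51]
contact_force: [-1.3, 0.7, -0.8]
opening: 0.353
```

{"name": "send_rows", "arguments": {"motion": [[[0,0,0,-1,0,-1,0.3],[0,0,0,-1,0,-0.5,0.3],[0,0,0,-1,0,0,0.3],[0,0,0,-1,0,0,0.3],[0,0,0,-1,0,0,0.3]]]}}

```text
clock: 22.85
tool_pos: [0.4525, 0.1544, 0.2414]
eef_rot: [-0.509, 0.491, -0.491, 0.51]
contact_force: [0.5, 0.1, -0.2]
opening: 0.349
```

{"name": "send_rows", "arguments": {"motion": [[[0,0,0,-1,0,0,0.3],[0,0,0,-1,0,0,0.3],[0,0,0,-1,0,0,0.3],[0,0,0,-1,0,0,0.3],[0,0,0,-1,0,0,0.3]]]}}

```text
clock: 23.27
tool_pos: [0.4488, 0.2544, 0.2412]
eef_rot: [-0.509, 0.491, -0.49, 0.509]
contact_force: [-0.1, 0.1, 0.5]
opening: 0.35
```

```bash
python3 look.py 16
```

```text
[0.4488 0.2544 0.2412] [-0.1  0.1  0.5] 0.3497331329775079 23.2667
```

View pics/scene16.png

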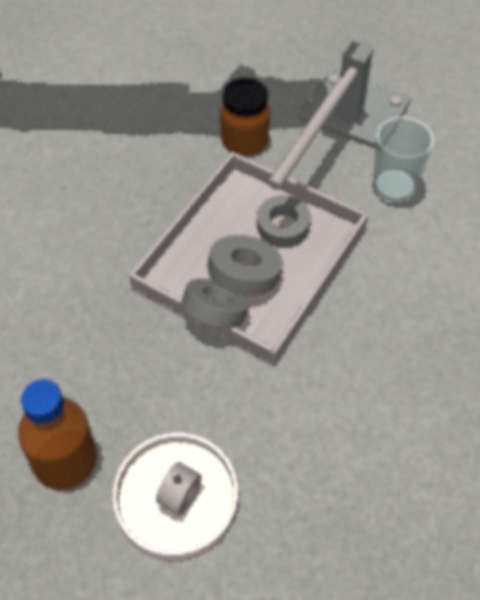

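View pics/top16.png

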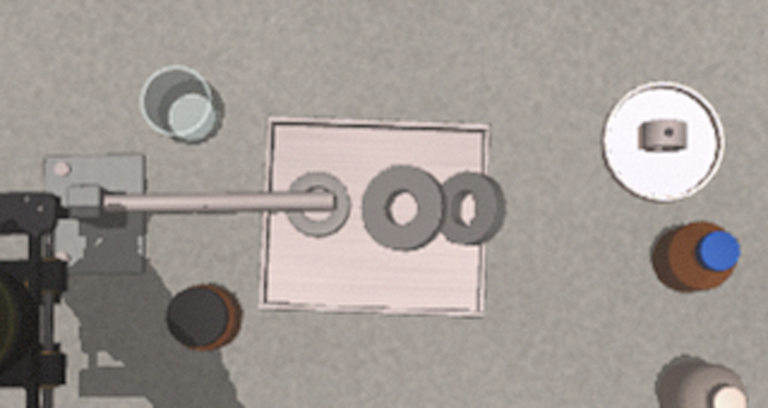

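Run:
```python
from h import *
d=pickle.load(open("top16.pkl","rb"));d0=pickle.load(open("top0.pkl","rb"))
P=lambda u,v,z:ray(d,(u/2.4+150-.3,v/2.4+100-.3),z).round(4)
for z in(.03,.04,.05):print("front",z,P(474,208,z),P(467,208,z))
print("mid",P(403,208,.03),"rear",P(319,204,.02))
for c in((270,118),(489,124),(262,307),(483,317)):print("tray",P(*c,.03))
print("dish",P(663,142,.02),"collar",P(663,135,.04))
# bystanders moved?
a=cv2.absdiff(d["img"],d0["img"]).max(2)
for n,b in(("beaker",(205,122,245,165)),("reagent",(418,190,462,225)),("wash",(420,245,465,285)),("jar",(215,215,255,248))):
    x0,y0,x1,y1=b;print(n,(a[y0:y1,x0:x1]>40).sum())
c=cv2.resize(d["img"][140:240,250:370,::-1],None,fx=5,fy=5,interpolation=cv2.INTER_CUBIC);cv2.imwrite("pics/z16.png",np.clip(c*1.5,0,255).astype(np.uint8))
```

```text
front 0.03 [ 0.5711 -0.0905  0.03  ] [ 0.5709 -0.0836  0.03  ]
front 0.04 [ 0.57   -0.0899  0.04  ] [ 0.5698 -0.0831  0.04  ]
front 0.05 [ 0.5689 -0.0894  0.05  ] [ 0.5687 -0.0826  0.05  ]
mid [ 0.5692 -0.0208  0.03  ] rear [0.572  0.0625 0.02  ]
tray [0.655  0.1129 0.03  ]
tray [ 0.6549 -0.1035  0.03  ]
tray [0.4686 0.1138 0.03  ]
tray [ 0.4646 -0.1016  0.03  ]
dish [ 0.6433 -0.2777  0.02  ] collar [ 0.6468 -0.2733  0.04  ]
beaker 0
reagent 0
wash 0
jar 0
```

View pics/z16.png

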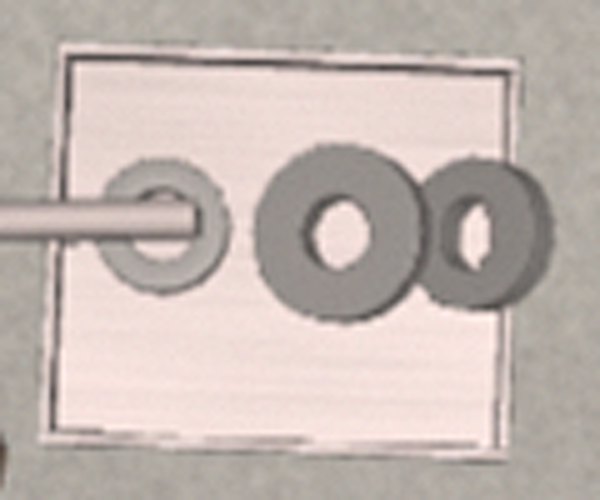

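The front ring leans over the tray's end wall, with its centre at y≈-0.086 against a limit of about -0.100. The middle and rear rings lie flat. I'll hold still and check that nothing moves.

{"name": "send_rows", "arguments": {"motion": [[[0,0,0,0,0,0,0.3],[0,0,0,0,0,0,0.3],[0,0,0,0,0,0,0.3],[0,0,0,0,0,0,0.3],[0,0,0,0,0,0,0.3]]]}}

```text
clock: 23.78
tool_pos: [0.4496, 0.2516, 0.2408]
eef_rot: [0.509, -0.491, 0.491, -0.508]
contact_force: [0.1, -0.6, 0.2]
opening: 0.352
```

{"name": "send_rows", "arguments": {"motion": [[[0,0,0,0,0,0,0.3],[0,0,0,0,0,0,0.3],[0,0,0,0,0,0,0.3],[0,0,0,0,0,0,0.3],[0,0,0,0,0,0,0.3]]]}}

```text
clock: 24.2
tool_pos: [0.4494, 0.2525, 0.2407]
eef_rot: [-0.509, 0.491, -0.491, 0.509]
contact_force: [-0.2, -0.5, 0.4]
opening: 0.354
```

```bash
python3 look.py 17
python3 - <<'E'
from h import *
for n,b in(("top",(250,130,470,240)),("scene",(260,170,400,380))):
    a=pickle.load(open(n+"16.pkl","rb"))["img"];c=pickle.load(open(n+"17.pkl","rb"))["img"]
    x0,y0,x1,y1=b;D=cv2.absdiff(a,c).max(2)[y0:y1,x0:x1];print(n,(D>25).sum(),D.max())
# front ring height in scene: ring-hole centre crop (212,295)?
s=pickle.load(open("scene17.pkl","rb"))
for y in(-.08,-.09,-.1):
  for z in(.03,.04,.05):print(y,z,((proj(s,(.57,y,z))-(200,90))*2).round())
E
```

```text
[0.4494 0.2525 0.2407] [-0.2 -0.5  0.4] 0.3540435368844526 24.2
top 0 6
scene 0 3
-0.08 0.03 [215. 299.]
-0.08 0.04 [215. 294.]
-0.08 0.05 [215. 289.]
-0.09 0.03 [210. 306.]
-0.09 0.04 [210. 301.]
-0.09 0.05 [210. 296.]
-0.1 0.03 [205. 313.]
-0.1 0.04 [205. 308.]
-0.1 0.05 [205. 303.]
```

```bash
python3 -c "
from plant import job
print(job.finish_job())"
```

```text
the job is handed in; nothing more can be done
None
```

The collar is in the dish, all three ring weights are in the tray, and I handed the job in at about 24 s of the 62 s allowed. No verdict was reported.

- **Collar:** I slid it off the bar and laid it about 6 mm from the dish's centre. All three rings were still on the bar when I let go of it.
- **Rings:** I carried the front ring off in the gripper and stood it in the tray. I then pushed the middle and rear rings off from behind the rear ring.
- **Last checks:** The middle and rear rings lie flat in the tray. Two pictures taken 1 s apart showed no movement. The bottles, jar and beaker looked the same as at the start in the top view. The arm was clear of everything.
- **Least certain point:** When the rear ring came off, the front ring was knocked over and now leans on the tray's end wall, overhanging the rim. Its centre is about 13 mm inside the limit and looks well under the height limit.
- **A measurement that disagreed:** My first reading of the bar's free end was about 6 mm off because I took its shadow for the edge. Comparing the two views corrected it before I grasped anything.

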